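Sort the red-marked modules into the lidded reject bin

TASK

Four inspected circuit modules lie on the work mat: open the lid of the red reject bin all the way, so that it rests on its stop, then set the two modules marked with a red sticker down inside the bin, without a hard knock, both flat on its floor with the stickers up. Leave the lid open, leave the two green-marked modules where they lie, and do not disturb the other things on the bench.

Things in the scene. Friction and masses are not known exactly. Their poses are not given: they have to be found in the camera images.
- reject_a: rejected module: blue board 100 x 60 mm (x, y) on four 8 mm feet, board at 8 to 11 mm height; in its middle a black block 40 x 36 mm (x, y) from 11 to 43 mm above the underside: grip across its 36 mm (y; clear beside it); green strips at both x ends, 23 mm high; about 220 g. Round 30 mm RED sticker on the block. Origin: centre of underside (bottom of feet)
- reject_b: second rejected module, the same: blue board 100 x 60 mm (x, y) on four 8 mm feet, board at 8 to 11 mm height; in its middle a black block 40 x 36 mm (x, y) from 11 to 43 mm above the underside: grip across its 36 mm (y; clear beside it); green strips at both x ends, 23 mm high; about 220 g. Round 30 mm RED sticker on the block. Origin: centre of underside (bottom of feet)
- good_a: good module, same shape as the rejects but with a GREEN sticker; stays where it is
- good_b: second good module, GREEN sticker; stays where it is
- mat: flat dark teal work mat, 280 x 290 x 2 mm, fixed to the bench, the four modules stand on it. Origin: centre of its underside
- bin: red reject bin fixed to the bench, outside 170 x 270 x 70 mm (x, y, z), walls and floor 5 mm (inside 160 x 260 mm, 65 mm deep); room for two modules side by side along y, lengths along x. Covered by a hinged grey lid with a red dot. Origin: centre of the underside; -x is the front with the lid's handle, +x the hinge side
- bin_in (a point): centre of the bin's inner floor, 5 mm above the bench; axes as the bin's
- lid (a joint): angle of the lid, rad: 0 shut (lid level, 6 mm thick, its middle 74 mm above the bench), 1.85 wide open, leaning back on its stop. A free hinge: it falls shut when released below about 1.57, falls back on its stop when released beyond; lid about 250 g
- lid_handle (a point): middle of the lid's handle: a round steel bar 12 mm thick and 100 mm long, parallel to the bin's y (and to the hinge), standing 45 mm out in front of the bin's front wall, 39 mm clear gap between bar and wall; 74 mm above the bench when shut. It can turn between the finger pads
- lid_hinge (a point): point on the hinge axis, midway along it, above the bin's +x wall, 74 mm above the bench; the axis runs along the bin's y; the handle bar lies 215 mm from it
- spool: bystander: spool of solder, green flanges, 66 mm across, 50 mm high. Origin: centre of underside
- copper_spool: bystander: spool of copper wire, same size. Origin: centre of underside
- bottle: bystander: blue bottle 60 mm across, 150 mm high. Origin: centre of underside
- flux_jar: bystander: amber jar with a white cap, 50 mm across, 45 mm high. Origin: centre of underside
- brush: bystander: black brush 170 mm long lying flat. Origin: centre of underside
- driver: bystander: yellow screwdriver 180 mm long lying flat. Origin: centre of underside
Not all that is in view belongs to the job. Leave any yellow look-alike of the reject_b alone.

How it is judged:
By the outcome, as a careful person would: the job done as asked, in the order asked, and still so for the second after the job is handed in, with the robot touching nothing.
It also fails if it takes over 72 s, if anything falls off the work surface, if the arm or the gripper's body presses on something with over 40 N, if the wrist force passes 120 N, or if a joint passes its speed limit or range.

ROBOT

A 7-joint arm with a two-finger parallel gripper is mounted at the origin on the work surface. World frame = base frame: x ahead of the robot, y to its left, z up, the work surface at z = 0. Lengths are in mm, angles in rad, forces in N, time in s.
With the tool pointing down it reaches from about 400 to 850 mm from the base axis. Payload 10.4 kg.
Tool frame: the origin (TCP) lies midway between the tips of the shut fingers; the grasp point (between the pads) lies 19 mm behind it; z points along the fingers, y is the line along which they close (so a half turn about z gives the same grasp; the last joint's range is limited). The gripper opens to 85 mm and grips with 20 to 120 N. Pads are 22 mm wide; open, the fingers measure 114 mm over their backs; the gripper's body (76 mm by 85 mm) begins 54 mm behind the grasp point. The pads swing forward as they close: fully open they stand 13 mm farther back than shut.
Start: joints at [1.218, 0.332, -0.065, 1.46, 0.022, 1.35, -0.088], TCP at [202.432, -591.334, 205.838] pointing down, gripper open.
Joint ranges: [-2.6, 2.6], [-0.5, 2.12], [-1.47, 1.34], [0.16, 2.42], [-1.27, 4.41], [0.06, 2.06], [-2.6, 2.6]. Speed limits (rad/s): [2.22, 2.22, 2.79, 2.79, 3.14, 3.14, 3.14].

INTERFACE

Orientations are given as a rotation vector (axis times angle).
In Python, from station import * gives the robot as it stands.
- The arm moves only by the shell command python3 -m jog 'ROWS' [OPENING] [FORCE]. ROWS is JSON, a list of rows, each a list of 4 numbers: the shift along the world's x, y, z in m, then the turn about the world's z in degrees. In form: [[tx, ty, tz, yaw], ...]. A call has 1 to 8 rows; each row shifts and turns the commanded pose from where the row before left it; what a row does not reach is not made up. A row lasts 1/10 s, in which the tool goes at most 50 mm and 8.59 degrees, less where a joint would pass 70% of its speed; a pose out of reach is approached as far as the arm can. A call with a gripper value outside its range is refused whole. OPENING is the closure, from 0 (fully open) to 1 (shut), set as the call begins (- or left out, the last holds). The fingers move at their own pace and stop on an object; FORCE is the grip in N (left out, the last holds). Time passes only in rows, so rows that do not move let the fingers close. It gives the time, the measured TCP pose, the force, the opening and the grip force at its end, in the units of the state.
- sense(): the state, without advancing time (a new reading comes with each control period).
- snapshot(name): name is "scene" or "top" or "wrist"; returns a dict with "image" (384x512x3 uint8, red, green, blue), "intrinsics" (3x3 intrinsics, pixels), "eye" and "attitude" of the camera in the world; the wrist camera has in their place "T_tool_cam" (4x4, takes a point from camera to tool coordinates, whose origin is the TCP and whose axes are the flange's). Camera axes: x right, y down, z forward; pixel columns grow to the right and rows downward; lengths in mm; the calibration is good to about 2 mm. A picture is of the moment at which its call begins: read the wrist's pose just before it. There is no depth.
- close_job(): hands the job in; it is judged then, once.
The state is a dict: "time": time; "q": joint angles; "joint_vel": joint speeds; "tau": joint torques, N m; "eef_pos": TCP position; "eef_rot": TCP orientation; "ft_force": force on the tool from outside, world axes, zero at the start; "torque": the same for the moment, N m; "gripper_width": opening from 0.0 (shut) to 1.0 (fully open); "grip_force": force on a finger pad.
Only numpy, scipy, OpenCV 4.12 (cv2) and the standard library are available. Lean on these libraries where they do the work, as an engineer would, in place of code of your own. Each camera call takes 0.05 s, during which the arm holds its last target. There are 200 camera calls.

## Working session

There is one attempt and no reset: what is moved stays moved. The work goes in short steps, Python scripts to look and compute and a shell command to move; the robot and the scene stay as the last step left them, time stands still between calls to the robot, and variables do not carry over. Pictures are saved under pics/ and viewed, at most 13 in all, crops included, and the job is handed in when it is done.

```bash
mkdir -p pics
cat > h.py <<'E'
from station import *
import numpy as np, cv2
from scipy.spatial.transform import Rotation as R
def snap(name,fn):
    s=snapshot(name); cv2.imwrite('pics/'+fn,cv2.cvtColor(s['image'],cv2.COLOR_RGB2BGR)); return s
E
python3 - <<'E'
from h import *
import pickle
d={}
for n in('scene','top'):
    s=snap(n,n+'.png'); d[n]=s
    print(n,s['intrinsics'],s['eye'],s['attitude'])
pickle.dump(d,open('cal.pkl','wb'))
a=[cv2.imread('pics/%s.png'%n) for n in('scene','top')]
s=sense();print(s)
E
```

```text
scene [[388.75648772   0.         252.92313183]
 [  0.         388.75648772 192.47100698]
 [  0.           0.           1.        ]] [1124.61885031 -458.77280953  864.69460598] [-2.20184973 -1.00550654  0.42135638]
top [[392.95015633   0.         254.28691846]
 [  0.         392.95015633 198.39894258]
 [  0.           0.           1.        ]] [ 290.21392229   47.2146453  1387.55968246] [-2.15293163  2.11009128 -0.21161414]
{'time': 0.1, 'q': array([ 1.21836165,  0.33280138, -0.06469399,  1.46087615,  0.02162264,
        1.34989319, -0.08847457]), 'joint_vel': array([-0.00038927, -0.00217274, -0.00114392, -0.00126318,  0.00053695,
       -0.00014019, -0.00049458]), 'tau': array([ 1.55967507e-03, -6.26749992e+01,  4.91459132e-02, -3.92428851e+01,
        1.62026309e-02,  6.98539297e-03,  4.87409682e-05]), 'eef_pos': array([ 202.29214925, -590.96132722,  205.09107533]), 'eef_rot': array([-3.09772439e+00, -5.15621465e-01,  4.57694059e-04]), 'ft_force': array([-0.45198824,  0.22223343,  0.92231115]), 'torque': array([-0.0459823 , -0.00607873,  0.0348693 ]), 'grip_force': 0.0, 'gripper_width': 0.9972024114078258}
```

View pics/top.png

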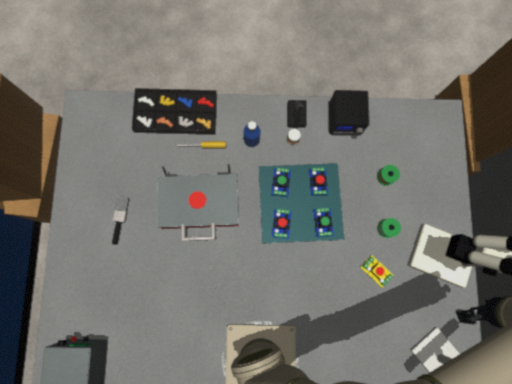

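View pics/scene.png

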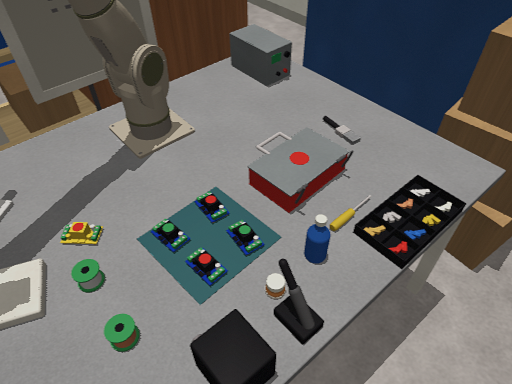

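Top view: lid with its red dot (198,200), handle bar (198,239), mat (300,203). The red-dot candidates are blue modules at (320,180) and (283,223), the yellow look-alike at (377,270), which I reject, and the lid dot, also rejected. The green modules are at (282,180) and (323,221). Next is a close crop to check the choice.

```bash
cat >> h.py <<'E'
import pickle
cal=pickle.load(open('cal.pkl','rb'))
def ray(n,u,v,z):
    c=cal[n];M=R.from_rotvec(c['attitude']).as_matrix()
    d=M@np.linalg.inv(c['intrinsics'])@[u,v,1];e=c['eye'];return e+d*(z-e[2])/d[2]
def proj(n,p):
    c=cal[n];M=R.from_rotvec(c['attitude']).as_matrix();q=c['intrinsics']@(M.T@(np.array(p)-c['eye']));return q[:2]/q[2]
E
python3 - <<'E'
from h import *
print(proj('top',[0,0,0]),proj('scene',[0,0,0]))
im=cv2.imread('pics/top.png')
cv2.imwrite('pics/c1.png',cv2.resize(im[155:255,150:350],(800,400),interpolation=cv2.INTER_CUBIC))
E
```

```text
[260.11647597 360.00770733] [151.66596524 129.3830251 ]
```

View pics/c1.png

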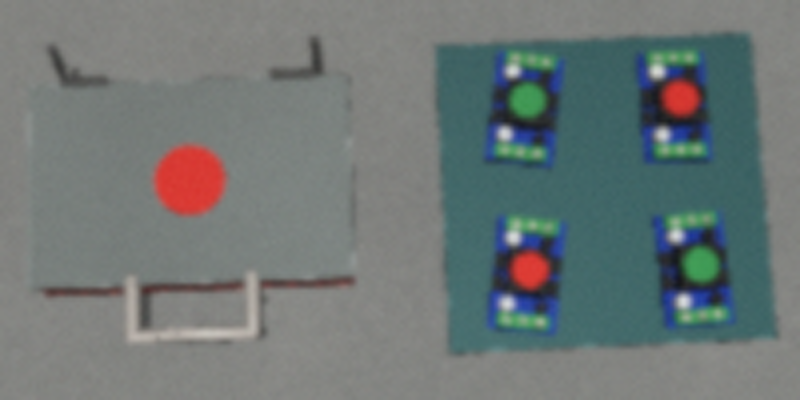

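The crop shows two blue boards with red stickers, at crop (681,98) and (531,270). The handle bar runs from (132,337) to (257,332), and the hinge arms are at (65,75) and (318,60). Measuring from these.

Run:
```python
from h import *
np.set_printoptions(precision=1,suppress=True)
def c(U,V,z): return ray('top',150+(U+.5)/4-.5,155+(V+.5)/4-.5,z)
for n in('top','scene'):
    im=cv2.imread(f'pics/{n}.png').astype(int);b,g,r=im[...,0],im[...,1],im[...,2]
    m=((r>150)&(g<110)&(b<110)).astype(np.uint8)
    k,l,st,ce=cv2.connectedComponentsWithStats(m)
    for i in range(1,k):
        if st[i,4]>25: print(n,ce[i],st[i,4],ray(n,*ce[i],45)[:2],ray(n,*ce[i],77)[:2])
A=c(668,62,25),c(680,153,25);B=c(530,226,25),c(524,322,25)
for a,b in(A,B): print('strips',a[:2],b[:2],(a+b)[:2]/2,np.linalg.norm(a-b),np.degrees(np.arctan2(*(a-b)[1::-1])))
h1,h2=c(132,335,80),c(257,330,80);print('bar',h1,h2,(h1+h2)/2,np.linalg.norm(h1-h2),np.degrees(np.arctan2(*(h1-h2)[1::-1]))-90)
L=[c(*p,77) for p in((30,88),(350,78),(355,280),(34,290))];print('lid',np.array(L)[:,:2],np.mean(L,0))
s=sense();print(R.from_rotvec(s['eef_rot']).as_matrix())
d=snapshot('wrist');print(d['T_tool_cam'],d['intrinsics'])
```

```text
top [204.7 101.7] 59 [893.4 217. ] [879. 213.]
top [319.7 178.9] 49 [ 614.3 -198.5] [ 606.6 -192.6]
top [197.  199.5] 267 [531.6 228.8] [525.9 224.5]
top [281.9 222. ] 59 [459.2 -66.3] [455.2 -63.6]
top [379.6 270.7] 49 [ 300.7 -397.5] [ 300.4 -386.9]
scene [298.9 157.8] 202 [502.2 252.1] [526.5 224.4]
scene [210.4 199. ] 60 [460.4 -65.9] [486.3 -81.3]
scene [ 77.7 226.5] 69 [ 304.2 -397.4] [ 336.2 -399.8]
scene [400.  246.9] 97 [916.3 200. ] [924.4 174.3]
scene [204.5 258.2] 93 [ 615.  -197.7] [ 634.9 -207.9]
strips [ 651.4 -191.5] [ 568.4 -201.3] [ 609.9 -196.4] 83.53568227811442 6.736989193956416
strips [500.2 -68.6] [415.8 -63.8] [458.  -66.2] 84.46608718997732 -3.212790556398705
bar [393.5 265.5  80. ] [399.7 162.3  80. ] [396.6 213.9  80. ] 103.36518439040825 3.43844247541837
lid [[602.2 363.7]
 [617.2  91.1]
 [443.4  82.3]
 [429.5 349.4]] [523.1 221.6  77. ]
[[ 0.9  0.3 -0. ]
 [ 0.3 -0.9  0. ]
 [-0.  -0.  -1. ]]
[[  -0.    -1.    -0.3   72. ]
 [   1.    -0.    -0.     0.4]
 [   0.    -0.3    1.  -167.4]
 [   0.     0.     0.     1. ]] [[294.7   0.  257.1]
 [  0.  294.7 193.6]
 [  0.    0.    1. ]]
```

Positions from both cameras agree within 3 mm and the sizes fit: bar 103 mm, dot to bar 130 mm, strips 84 mm apart. Reject B is at (459,-66), yaw -3°, and A is at (614.5,-198), yaw +7°. The bin is at about (526,223), yaw 3.2°, with the bar at (396.5,215.5). Moving above the handle first.

```bash
python3 -m jog '[[0.029,0.034,0,3.7],[0.029,0.034,0,3.7],[0.029,0.034,0,3.7],[0.029,0.034,0,3.7],[0.029,0.034,0,3.7],[0.029,0.034,0,3.7],[0.029,0.034,0,3.7],[0.029,0.034,0,3.7]]' 0.55
python3 -m jog '[[0.029,0.034,0,3.7],[0.029,0.034,0,3.7],[-0.006,0.04,0,3.7],[-0.006,0.04,0,3.7],[-0.006,0.04,0,3.7],[-0.006,0.04,0,3.7],[-0.006,0.04,0,3.7],[-0.006,0.04,0,3.7]]'
python3 -m jog '[[-0.006,0.04,0,3.7],[-0.006,0.04,0,3.7],[-0.006,0.04,0,3.7],[-0.006,0.04,0,3.7],[0,0,0,0],[0,0,0,0]]'
python3 -c "
from h import *
s=sense();print(s['q'],s['eef_pos'],R.from_rotvec(s['eef_rot']).as_matrix()[:,1],s['gripper_width'])"
```

```text
time: 0.95
eef_pos: [435.2, -317.7, 205.8]
eef_rot: [2.863, 1.294, -0.0]
ft_force: [0.2, -1.0, 0.2]
gripper_width: 0.451
grip_force: 0.0
time: 1.75
eef_pos: [455.8, -9.8, 205.7]
eef_rot: [2.437, 1.982, -0.0]
ft_force: [1.1, 0.4, 0.1]
gripper_width: 0.446
grip_force: 0.0
time: 2.35
eef_pos: [432.2, 149.1, 205.7]
eef_rot: [2.163, 2.278, -0.0]
ft_force: [-0.2, -0.7, 0.3]
gripper_width: 0.448
grip_force: 0.0
[ 4.08375901e-01 -5.63519409e-04 -8.25031396e-01  1.84490449e+00
 -2.38089616e-04  1.29727931e+00 -3.64574456e-01] [432.15597783 149.06923188 205.72864382] [ 9.98647435e-01  5.19931091e-02 -1.29185993e-04] 0.44750243358017205
```

```bash
python3 -m jog '[[-0.018,0.033,-0.03,0],[-0.018,0.033,-0.03,0],[0,0,-0.02,0],[0,0,0,0],[0,0,0,0]]'
python3 - <<'E'
from h import *
s=sense();d=snap('wrist','w1.png')
T=np.eye(4);T[:3,:3]=R.from_rotvec(s['eef_rot']).as_matrix();T[:3,3]=s['eef_pos'];W=np.linalg.inv(T@d['T_tool_cam'])
im=cv2.imread('pics/w1.png')
t=np.radians(3.2);ex=np.array([np.cos(t),np.sin(t),0]);ey=np.array([-ex[1],ex[0],0])
c=np.array([396.5,215.5,74])
for k in(-50,0,50):
    p=W@np.append(c+k*ey,1);q=d['intrinsics']@p[:3];q=q[:2]/q[2];print(k,q)
    cv2.circle(im,tuple(int(x) for x in q),3,(255,0,255),1)
cv2.imwrite('pics/w1.png',im)
E
```

```text
time: 2.85
eef_pos: [397.1, 213.3, 126.2]
eef_rot: [-2.167, -2.274, 0.001]
ft_force: [0.0, 0.1, 0.2]
gripper_width: 0.448
grip_force: 0.0
-50 [257.62604814 256.41455077]
0 [257.15542304 199.04071653]
50 [256.62255076 134.07833839]
```

View pics/w1.png

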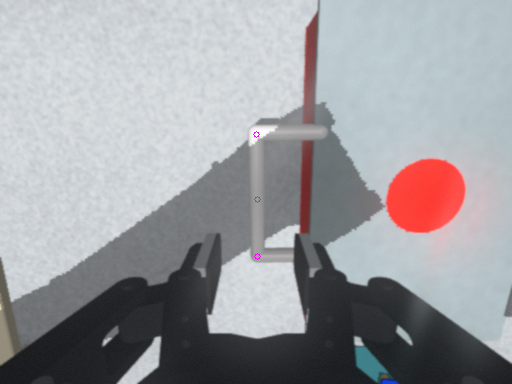

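The wrist view shows the bar at column 257 from row 133 to 257, right on my three predicted marks. I'll descend and grip it.

```bash
python3 -m jog '[[0,0.002,-0.025,0],[0,0,-0.025,0],[0,0,-0.02,0],[0,0,0,0]]'
python3 -m jog '[[0,0,0,0],[0,0,0,0],[0,0,0,0],[0,0,0,0],[0,0,0,0]]' 1 40
python3 - <<'E'
import numpy as np
t=np.radians(3.2);prev=None
for i in range(0,25):
    a=1.85*i/24; p=215*np.array([-np.cos(a)*np.cos(t),-np.cos(a)*np.sin(t),np.sin(a)])
    if prev is not None: print(i,np.round((p-prev)/1000,4).tolist())
    prev=p
E
```

```text
time: 3.3
eef_pos: [396.3, 215.2, 54.9]
eef_rot: [-2.166, -2.274, 0.003]
ft_force: [-0.2, -0.8, -0.7]
gripper_width: 0.453
grip_force: 0.0
time: 3.8
eef_pos: [396.7, 216.7, 56.2]
eef_rot: [2.164, 2.276, 0.001]
ft_force: [-0.4, 0.2, -1.0]
gripper_width: -0.0
grip_force: 0.0
1 [0.0006, 0.0, 0.0166]
2 [0.0019, 0.0001, 0.0165]
3 [0.0032, 0.0002, 0.0163]
4 [0.0044, 0.0002, 0.016]
5 [0.0056, 0.0003, 0.0156]
6 [0.0068, 0.0004, 0.0151]
7 [0.0079, 0.0004, 0.0145]
8 [0.009, 0.0005, 0.0139]
9 [0.0101, 0.0006, 0.0131]
10 [0.0111, 0.0006, 0.0123]
11 [0.012, 0.0007, 0.0114]
12 [0.0128, 0.0007, 0.0105]
13 [0.0136, 0.0008, 0.0095]
14 [0.0143, 0.0008, 0.0084]
15 [0.0149, 0.0008, 0.0073]
16 [0.0154, 0.0009, 0.0061]
17 [0.0158, 0.0009, 0.0049]
18 [0.0161, 0.0009, 0.0036]
19 [0.0164, 0.0009, 0.0024]
20 [0.0165, 0.0009, 0.0011]
21 [0.0165, 0.0009, -0.0002]
22 [0.0165, 0.0009, -0.0014]
23 [0.0163, 0.0009, -0.0027]
24 [0.0161, 0.0009, -0.0039]
```

Run:
```python
from h import *
s=sense();print(s['eef_pos'],s['gripper_width'],s['grip_force'],s['ft_force'])
a=snap('wrist','w2.png')['image'];b=snap('scene','s2.png')['image'][100:230,220:370]
b=cv2.resize(b,(443,384),interpolation=cv2.INTER_CUBIC)
cv2.imwrite('pics/w2s.png',cv2.cvtColor(np.hstack([a[:,100:450],b]),cv2.COLOR_RGB2BGR))
```

```text
[396.67828799 216.6558741   56.23179321] -0.0003141639964194061 0.0 [-0.36393559  0.21391538 -0.99224016]
```

View pics/w2s.png

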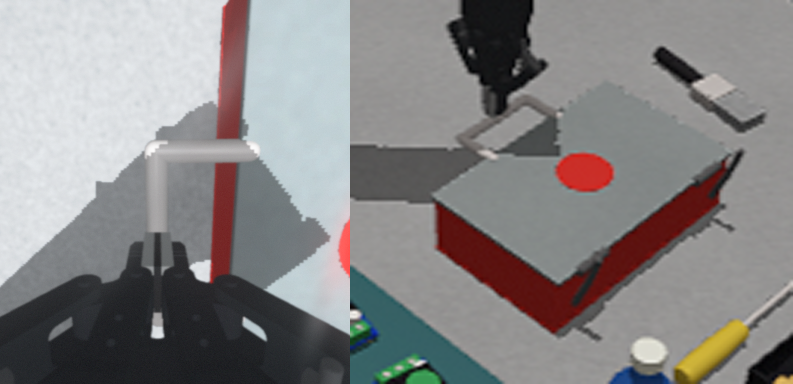

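Run:
```python
from h import *
for p in([396.7,216.7,56],[396.7,216.7,74],[396.7,216.7,90],[393.7,266,74],[399.3,166,74]): q=proj('scene',p);print(p,q,((q-[220,100])*2.953+[350,0]).round())
im=cv2.imread('pics/s2.png')[115:165,240:300];cv2.imwrite('pics/s2c.png',cv2.resize(im,(720,600),interpolation=cv2.INTER_CUBIC))
```

```text
[396.7, 216.7, 56] [268.41289886 144.00673436] [493. 130.]
[396.7, 216.7, 74] [268.49553567 139.65656687] [493. 117.]
[396.7, 216.7, 90] [268.57043955 135.71347584] [493. 105.]
[393.7, 266, 74] [278.98553229 132.98002059] [524.  97.]
[399.3, 166, 74] [257.19197866 146.71357504] [460. 138.]
```

View pics/s2c.png

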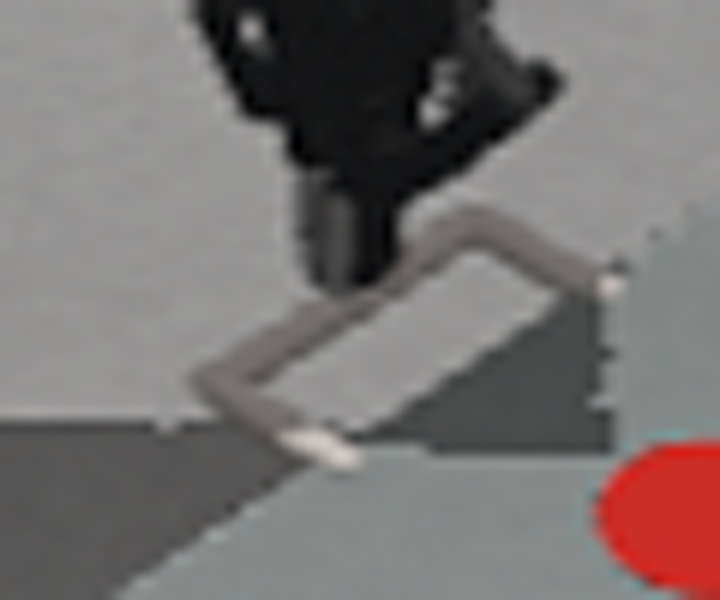

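Run:
```python
from h import *
d=snapshot('wrist');W=np.linalg.inv(d['T_tool_cam'])
for z in(0,-10,-20,-25,-30,-40):
    q=d['intrinsics']@(W@[0,0,z,1])[:3];q2=d['intrinsics']@(W@[11,0,z,1])[:3];print(z,q[:2]/q[2],q2[:2]/q2[2])
print(np.round(d['T_tool_cam'],3))
```

```text
0 [258.03247555 228.27410774] [258.04776574 211.4272551 ]
-10 [258.09009852 235.12214367] [258.10733496 217.44397402]
-20 [258.15454397 242.78097754] [258.17409672 224.18716579]
-25 [258.18971532 246.96081503] [258.21059455 227.87358566]
-30 [258.2270998  251.40366623] [258.24943737 231.79685811]
-40 [258.30939984 261.18437755] [258.33512402 240.45153678]
[[  -0.      -0.958   -0.286   72.147]
 [   1.      -0.       0.      -0.622]
 [  -0.      -0.286    0.958 -167.415]
 [   0.       0.       0.       1.   ]]
```

The fingers closed on nothing. In the scene crop their tips end at the bar's top, crop (345,288). In the wrist view the tip's front edge, row 232, also maps to 20–30 mm behind the reported TCP. So the real tips sit about 22 mm above the reported TCP; I'll regrip that much lower.

```bash
python3 -m jog '[[0,0,0.005,0],[0,0,0,0],[0,0,0,0],[0,0,0,0]]' 0.55
python3 -m jog '[[0,0,-0.01,0],[0,0,-0.01,0],[0,0,-0.007,0],[0,0,0,0]]'
python3 -m jog '[[0,0,0,0],[0,0,0,0],[0,0,0,0],[0,0,0,0],[0,0,0,0]]' 1 40
```

```text
time: 4.35
eef_pos: [396.4, 216.6, 60.8]
eef_rot: [2.165, 2.277, 0.0]
ft_force: [-0.4, -0.4, 0.4]
gripper_width: 0.454
grip_force: 0.0
time: 4.75
eef_pos: [395.4, 216.3, 32.4]
eef_rot: [-2.163, -2.276, 0.003]
ft_force: [0.1, 0.5, -0.4]
gripper_width: 0.452
grip_force: 0.0
time: 5.25
eef_pos: [396.5, 216.8, 34.1]
eef_rot: [2.164, 2.277, 0.001]
ft_force: [-1.7, -0.2, 3.2]
gripper_width: 0.121
grip_force: 39.0
```

Gripped the bar: width 0.12, 39 N. Following the arc now.

```bash
python3 -m jog '[[0.0006,0,0.0166,0],[0.0019,0.0001,0.0165,0],[0.0032,0.0002,0.0163,0],[0.0044,0.0002,0.016,0],[0.0056,0.0003,0.0156,0],[0.0068,0.0004,0.0151,0],[0.0079,0.0004,0.0145,0],[0.009,0.0005,0.0139,0]]'
python3 -m jog '[[0.0101,0.0006,0.0131,0],[0.0111,0.0006,0.0123,0],[0.012,0.0007,0.0114,0],[0.0128,0.0007,0.0105,0],[0.0136,0.0008,0.0095,0],[0.0143,0.0008,0.0084,0],[0.0149,0.0008,0.0073,0],[0.0154,0.0009,0.0061,0]]'
```

```text
time: 6.05
eef_pos: [434.1, 219.0, 158.6]
eef_rot: [-2.162, -2.277, 0.004]
ft_force: [-8.0, 0.7, 2.2]
gripper_width: 0.122
grip_force: 39.0
time: 6.85
eef_pos: [540.1, 225.5, 238.7]
eef_rot: [-2.164, -2.278, -0.001]
ft_force: [-5.7, 1.7, 9.5]
gripper_width: 0.119
grip_force: 40.9
```

```bash
python3 -m jog '[[0.0158,0.0009,0.0049,0],[0.0161,0.0009,0.0036,0],[0.0164,0.0009,0.0024,0],[0.0165,0.0009,0.0011,0],[0.0165,0.0009,-0.0002,0],[0.0165,0.0009,-0.0014,0],[0.012,0.0007,-0.002,0],[0,0,0,0]]'
python3 -m jog '[[0.008,0.0004,-0.0016,0],[0.006,0.0004,-0.0014,0],[0.004,0.0002,-0.001,0],[0,0,0,0],[0,0,0,0]]'
```

```text
time: 7.65
eef_pos: [651.1, 231.9, 245.3]
eef_rot: [-2.164, -2.276, -0.004]
ft_force: [1.4, 2.3, 1.7]
gripper_width: 0.122
grip_force: 42.1
time: 8.15
eef_pos: [667.7, 232.9, 241.2]
eef_rot: [-2.163, -2.277, -0.001]
ft_force: [-0.1, 6.4, 0.9]
gripper_width: 0.123
grip_force: 42.2
```

```bash
python3 -m jog '[[0.003,0.0002,-0.0008,0],[0,0,0,0],[0,0,0,0]]'
python3 -m jog '[[0,0,0,0],[0,0,0,0],[0,0,0,0]]' 0.7
python3 -m jog '[[0,0,0.01,0],[0,0,0.02,0],[0,0,0.03,0],[0,0,0.02,0],[0,0,0,0]]'
python3 - <<'E'
from h import *
print(sense()['q'])
a=snap('scene','s3.png')['image'];cv2.imwrite('pics/s3c.png',cv2.cvtColor(cv2.resize(a[40:280,120:420],(750,600)),cv2.COLOR_RGB2BGR))
E
```

```text
time: 8.45
eef_pos: [670.2, 233.0, 240.5]
eef_rot: [-2.162, -2.277, 0.0]
ft_force: [-3.0, 4.4, 2.5]
gripper_width: 0.122
grip_force: 42.3
time: 8.75
eef_pos: [671.2, 231.0, 240.3]
eef_rot: [2.165, 2.275, -0.001]
ft_force: [1.2, 0.2, -1.1]
gripper_width: 0.3
grip_force: 0.0
time: 9.25
eef_pos: [671.5, 232.5, 324.8]
eef_rot: [2.164, 2.275, 0.008]
ft_force: [-0.6, 0.2, 0.1]
gripper_width: 0.299
grip_force: 0.0
[ 0.00699477  0.60814075 -0.77121871  0.93694694  0.41579242  1.72201156
 -0.5476499 ]
```

View pics/s3c.png

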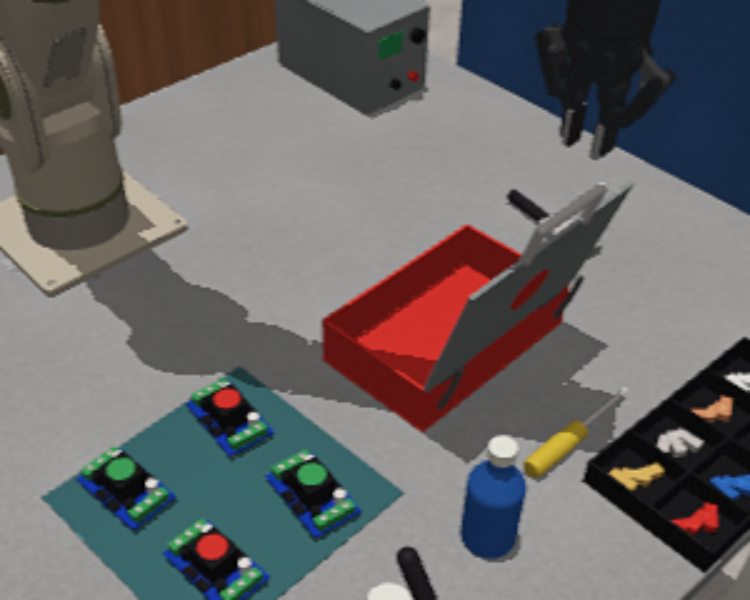

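The lid rests back on its stop and the bin is empty; all modules are in place. Going to reject A with a wrist check above it.

```bash
python3 -m jog '[[-0.005,-0.039,0,-7.8],[-0.005,-0.039,0,-7.8],[-0.005,-0.039,0,-7.8],[-0.005,-0.039,0,-7.8],[-0.005,-0.039,0,-7.8],[-0.005,-0.039,-0.025,-7.8],[-0.005,-0.039,-0.025,-7.8],[-0.005,-0.039,-0.025,-7.8]]' 0
python3 -m jog '[[-0.005,-0.039,-0.025,-7.8],[-0.005,-0.039,-0.025,-7.8],[-0.006,-0.039,-0.025,-7.8],[0,0,-0.03,0],[0,0,0,0],[0,0,0,0]]'
cat >> h.py <<'E'
def wproj(s,d,p):
    T=np.eye(4);T[:3,:3]=R.from_rotvec(s['eef_rot']).as_matrix();T[:3,3]=s['eef_pos']
    q=d['intrinsics']@(np.linalg.inv(T@d['T_tool_cam'])@np.append(p,1))[:3];return q[:2]/q[2]
def wray(s,d,u,v,z):
    T=np.eye(4);T[:3,:3]=R.from_rotvec(s['eef_rot']).as_matrix();T[:3,3]=s['eef_pos'];T=T@d['T_tool_cam']
    r=T[:3,:3]@np.linalg.inv(d['intrinsics'])@[u,v,1];return T[:3,3]+r*(z-T[2,3])/r[2]
def look(fn,zs,ztop):
    s=sense();d=snap('wrist',fn);y=R.from_rotvec(s['eef_rot']).as_matrix()[:,1]
    print('tcp',s['eef_pos'].round(1),'closing',np.degrees(np.arctan2(y[1],y[0])).round(1),'q',s['q'].round(2))
    pickle.dump((s,d),open('last.pkl','wb'))
    im=d['image'].astype(int);r,g,b=im[...,0],im[...,1],im[...,2]
    for nm,m,z in(('red',(r>130)&(g<90)&(b<90),ztop),('greenstrip/dot',(g>r*1.3)&(g>b*1.3)&(g>60),zs)):
        k,l,st,ce=cv2.connectedComponentsWithStats(m.astype(np.uint8))
        for i in range(1,k):
            if st[i,4]>150: print(nm,ce[i].round(1),st[i,4],wray(s,d,*ce[i],z).round(1))
E
python3 -c "
from h import *
look('wA.png',25,45)"
```

```text
time: 10.1
eef_pos: [629.9, -82.1, 244.1]
eef_rot: [3.033, 0.817, -0.001]
ft_force: [-0.1, -1.0, 0.2]
gripper_width: 1.001
grip_force: 0.0
time: 10.7
eef_pos: [614.7, -195.8, 140.6]
eef_rot: [-3.134, -0.197, 0.001]
ft_force: [0.0, 0.8, 1.0]
gripper_width: 0.999
grip_force: 0.0
tcp [ 614.7 -195.8  140.6] closing -82.8 q [ 0.57  0.46 -0.45  1.47  0.2   1.27 -1.34]
red [259.2 187.9] 804 [ 614.2 -198.3   45. ]
greenstrip/dot [129. 128.] 523 [651.3 -70.2  25. ]
greenstrip/dot [260.7 139.4] 427 [ 656.3 -194.4   25. ]
greenstrip/dot [478.2 178.8] 573 [ 645.  -412.3   25. ]
greenstrip/dot [112.7 175.4] 937 [603.2 -54.3  25. ]
greenstrip/dot [504.1 199.4] 723 [ 627.8 -445.3   25. ]
greenstrip/dot [121.  209.1] 487 [568.7 -62.3  25. ]
greenstrip/dot [257.7 221. ] 371 [ 573.3 -202.1   25. ]
greenstrip/dot [119. 263.] 228 [506.2 -59.7  25. ]
greenstrip/dot [257.5 273.1] 464 [ 512.8 -209.5   25. ]
greenstrip/dot [256.7 322.7] 680 [ 448.3 -216.8   25. ]
greenstrip/dot [438.3 370.3] 231 [ 407.  -445.3   25. ]
```

View pics/wA.png

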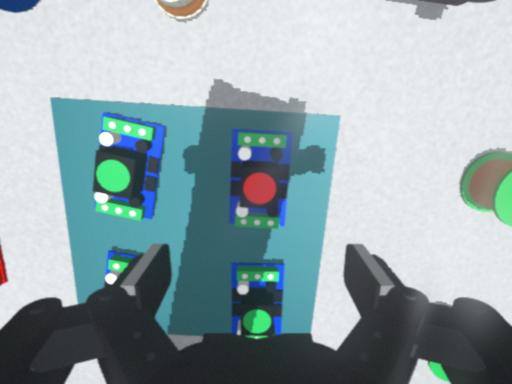

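The wrist view shows A's red sticker at (259,188) and its strips at (261,139) and (258,221). That puts its centre at (614.5,-198.3), yaw 5.3°. I'll correct and descend in stages, watching the force.

```bash
python3 -m jog '[[0,-0.0025,-0.04,-1.9],[0,0,-0.045,0],[0,0,-0.03,0],[0,0,-0.01,0],[0,0,0,0]]'
python3 -m jog '[[0,0,-0.008,0],[0,0,-0.008,0],[0,0,-0.004,0],[0,0,0,0],[0,0,0,0]]'
python3 -m jog '[[0,0,0,0],[0,0,0,0],[0,0,0,0],[0,0,0,0],[0,0,0,0],[0,0,0,0]]' 1 40
```

```text
time: 11.25
eef_pos: [615.3, -198.6, 16.0]
eef_rot: [-3.138, -0.145, 0.0]
ft_force: [-0.7, 0.9, 0.2]
gripper_width: 1.002
grip_force: 0.0
time: 11.75
eef_pos: [615.0, -199.6, -4.2]
eef_rot: [3.138, 0.142, 0.001]
ft_force: [0.9, -0.0, 0.4]
gripper_width: 1.001
grip_force: 0.0
time: 12.35
eef_pos: [615.1, -199.4, -4.1]
eef_rot: [3.138, 0.143, 0.001]
ft_force: [-0.9, 1.2, 3.8]
gripper_width: 0.411
grip_force: 40.4
```

Gripped A: width 0.41, about 35 mm. Lifting and carrying it to the far slot at (522,288).

```bash
python3 -m jog '[[0,0,0.01,0],[0,0,0.03,0],[0,0,0.04,0],[0,0,0.04,0],[0,0,0.02,0]]' 
python3 -m jog '[[-0.012,0.04,0,-0.4],[-0.012,0.04,0,-0.4],[-0.012,0.04,0,-0.4],[-0.012,0.04,0,-0.4],[-0.012,0.04,0,-0.4],[-0.012,0.04,0,0],[-0.012,0.04,0,0],[-0.009,0.04,0,0]]'
python3 -m jog '[[0,0.04,0,0],[0,0.04,0,0],[0,0.04,0,0],[0,0.04,0,0],[0,0.007,0,0],[0,0,0,0],[0,0,0,0]]'
python3 -c "
from h import *
look('wB.png',25,5)
s,d=pickle.load(open('last.pkl','rb'))"
```

```text
time: 12.85
eef_pos: [616.0, -199.8, 139.8]
eef_rot: [3.137, 0.142, 0.006]
ft_force: [1.0, -0.2, -2.4]
gripper_width: 0.412
grip_force: 40.5
time: 13.65
eef_pos: [520.7, 121.7, 135.8]
eef_rot: [3.14, 0.088, -0.0]
ft_force: [0.9, -0.5, -2.6]
gripper_width: 0.416
grip_force: 40.5
time: 14.35
eef_pos: [522.1, 286.0, 135.4]
eef_rot: [3.139, 0.086, -0.0]
ft_force: [-0.3, 0.1, -3.6]
gripper_width: 0.414
grip_force: 40.8
tcp [522.1 286.  135.4] closing -86.9 q [-0.04  0.4  -0.68  1.6   0.26  1.23 -2.28]
red [361.  175.3] 41527 [531.1 178.    5. ]
red [257.2 271.7] 3059 [412.4 279.2   5. ]
greenstrip/dot [249.2 172.8] 1465 [532.  293.5  25. ]
greenstrip/dot [259.1 317.4] 1131 [366.5 274.6  25. ]
```

View pics/wB.png

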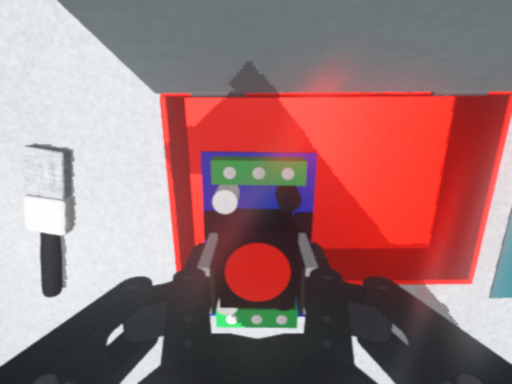

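Run:
```python
from h import *
s,d=pickle.load(open('last.pkl','rb'))
for u,v in((161,94),(512,93),(472,283),(176,283)): print((u,v),wray(s,d,u,v,70).round(1))
for u,v in((187,97),(428,248)): print('floor',(u,v),wray(s,d,u,v,5).round(1))
t=np.radians(3.2);c=np.array([526,223.5,0])
for X in(-85,85):
  for Y in(-135,135):
    p=c+[X*np.cos(t)-Y*np.sin(t),X*np.sin(t)+Y*np.cos(t),70];print(X,Y,p.round(1),wproj(s,d,p).round(1))
```

```text
(161, 94) [598.6 361.6  70. ]
(512, 93) [613.7  99.2  70. ]
(472, 283) [450.9  86.2  70. ]
(176, 283) [436.5 354.3  70. ]
floor (187, 97) [598.5 356.9   5. ]
floor (428, 248) [452.5  90.4   5. ]
-85 -135 [448.7  84.   70. ] [473.8 285.3]
-85 135 [433.6 353.5  70. ] [176.9 285.8]
85 -135 [618.4  93.5  70. ] [521.5  86.8]
85 135 [603.3 363.   70. ] [158.8  87.2]
```

The bin rim and floor corners agree with my model within 2–3 mm. Lowering.

```bash
python3 -m jog '[[0,0.002,-0.03,0],[0,0,-0.04,0],[0,0,-0.03,0],[0,0,-0.02,0],[0,0,-0.008,0],[0,0,0,0],[0,0,0,0]]'
python3 -m jog '[[0,0,-0.003,0],[0,0,-0.002,0],[0,0,-0.001,0],[0,0,-0.001,0],[0,0,0,0]]'
```

```text
time: 15.1
eef_pos: [522.7, 289.3, 8.8]
eef_rot: [-3.14, -0.086, -0.002]
ft_force: [0.7, 0.3, -2.0]
gripper_width: 0.415
grip_force: 40.7
time: 15.6
eef_pos: [521.8, 289.5, 0.5]
eef_rot: [3.14, 0.088, -0.0]
ft_force: [-0.4, -0.8, -3.6]
gripper_width: 0.413
grip_force: 40.7
```

```bash
python3 -m jog '[[0,0,-0.001,0],[0,0,-0.001,0],[0,0,0,0],[0,0,0,0]]'
python3 -m jog '[[0,0,0,0],[0,0,0,0],[0,0,0,0],[0,0,0,0]]' 0.3
python3 -m jog '[[0,0,0.02,0],[0,0,0.04,0],[0,0,0.05,0],[0,0,0.03,0],[0,0,0,0]]'
python3 -c "
from h import *
look('wC.png',28,48)"
```

```text
time: 16.0
eef_pos: [521.9, 289.5, -1.1]
eef_rot: [3.14, 0.088, 0.0]
ft_force: [-2.3, -1.7, 3.9]
gripper_width: 0.41
grip_force: 41.4
time: 16.4
eef_pos: [521.9, 289.5, -1.5]
eef_rot: [3.14, 0.087, 0.0]
ft_force: [-0.8, -0.4, 1.1]
gripper_width: 0.699
grip_force: 0.0
time: 16.9
eef_pos: [523.9, 291.1, 143.6]
eef_rot: [-3.137, -0.087, -0.011]
ft_force: [0.9, -0.4, -0.6]
gripper_width: 0.699
grip_force: 0.0
tcp [523.9 291.1 143.6] closing -86.8 q [-0.04  0.39 -0.68  1.59  0.26  1.24 -2.28]
red [346.1 187.5] 47312 [528.9 208.7  48. ]
greenstrip/dot [250.8 141.8] 287 [563.6 299.1  28. ]
```

A is set down softly: contact force only +4 N. Now to B.

```bash
python3 -m jog '[[-0.007,-0.04,0,-0.7],[-0.007,-0.04,0,-0.7],[-0.007,-0.04,0,-0.7],[-0.007,-0.04,0,-0.7],[-0.007,-0.04,0,-0.7],[-0.007,-0.04,0,-0.7],[-0.007,-0.04,0,-0.7],[-0.007,-0.04,0,-0.7]]' 0
python3 -m jog '[[-0.007,-0.037,0,-0.7],[0,0,0,0],[0,0,0,0]]'
python3 -c "
from h import *
look('wD.png',25,45)"
```

```text
time: 17.75
eef_pos: [464.5, -32.3, 137.3]
eef_rot: [3.141, -0.067, -0.003]
ft_force: [0.4, 0.1, -1.3]
gripper_width: 0.999
grip_force: 0.0
time: 18.05
eef_pos: [458.1, -68.1, 137.5]
eef_rot: [-3.14, 0.088, 0.003]
ft_force: [0.3, 1.1, -0.0]
gripper_width: 0.998
grip_force: 0.0
tcp [458.1 -68.1 137.5] closing -93.2 q [ 0.52  0.06 -0.48  1.94  0.03  1.15 -1.6 ]
red [ 45.8 123.6] 18620 [525.5 109.4  45. ]
red [254.8 186.5] 831 [459.5 -66.6  45. ]
greenstrip/dot [239.9   9. ] 718 [608.  -62.7  25. ]
greenstrip/dot [239.6  63.3] 490 [566.4 -59.4  25. ]
greenstrip/dot [404.9 120.5] 558 [ 509.3 -208.    25. ]
greenstrip/dot [255.7 137.3] 457 [501.7 -69.7  25. ]
greenstrip/dot [418.5 169.2] 969 [ 462.5 -225.2   25. ]
greenstrip/dot [407.7 204.7] 485 [ 426.6 -218.    25. ]
greenstrip/dot [255.6 220.2] 390 [418.5 -64.9  25. ]
```

```bash
python3 -m jog '[[0.0015,0.0015,-0.04,0],[0,0,-0.045,0],[0,0,-0.036,0],[0,0,-0.01,0],[0,0,-0.007,0],[0,0,-0.003,0],[0,0,0,0],[0,0,0,0]]'
python3 -m jog '[[0,0,0,0],[0,0,0,0],[0,0,0,0],[0,0,0,0],[0,0,0,0],[0,0,0,0]]' 1 40
python3 -m jog '[[0,0,0.01,0],[0,0,0.03,0],[0,0,0.04,0],[0,0,0.04,0],[0,0,0.02,0]]'
```

```text
time: 18.9
eef_pos: [461.4, -66.2, -1.2]
eef_rot: [3.14, -0.085, 0.003]
ft_force: [0.3, 0.1, -0.1]
gripper_width: 0.996
grip_force: 0.0
time: 19.5
eef_pos: [460.6, -66.1, -2.0]
eef_rot: [3.14, -0.085, 0.001]
ft_force: [-0.9, 0.1, 4.9]
gripper_width: 0.418
grip_force: 39.1
time: 20.0
eef_pos: [461.4, -65.9, 141.3]
eef_rot: [3.14, -0.084, 0.006]
ft_force: [-0.1, -0.1, -2.1]
gripper_width: 0.414
grip_force: 40.6
```

```bash
python3 -m jog '[[0.0115,0.0375,0,1.1],[0.0115,0.0375,0,1.1],[0.0115,0.0375,0,1.1],[0.0115,0.0375,0,1.1],[0.0115,0.0375,0,1.1],[0.0115,0.0375,0,1],[0,0,0,0],[0,0,0,0]]'
python3 -c "
from h import *
look('wE.png',25,5)"
```

```text
time: 20.8
eef_pos: [528.8, 159.8, 137.5]
eef_rot: [-3.14, -0.096, 0.002]
ft_force: [0.0, -0.2, -2.3]
gripper_width: 0.414
grip_force: 40.7
tcp [528.8 159.8 137.5] closing -86.5 q [ 0.19  0.29 -0.66  1.72  0.19  1.2  -2.03]
red [147.7 174.9] 37604 [524.8 273.3   5. ]
red [257. 270.] 2979 [419.8 152.7   5. ]
greenstrip/dot [503.3  60.1] 168 [652.  -48.4  25. ]
greenstrip/dot [119.5 138.5] 499 [563.4 290.8  25. ]
greenstrip/dot [485.8 156.6] 429 [567.7 -57.2  25. ]
greenstrip/dot [256.6 173.4] 1335 [537.9 160.3  25. ]
greenstrip/dot [129.1 222. ] 349 [479.2 287.1  25. ]
greenstrip/dot [258.5 315.6] 1088 [373.8 148.2  25. ]
```

View pics/wE.png

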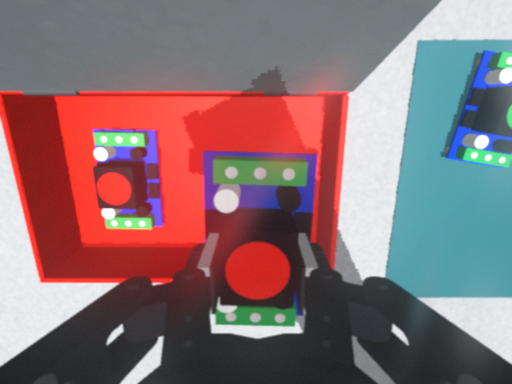

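A lies flat on the bin floor with its sticker up at (113,188). B hangs over the empty half, clear of the right wall. Lowering.

```bash
python3 -m jog '[[0,-0.001,-0.03,0],[0,0,-0.04,0],[0,0,-0.03,0],[0,0,-0.02,0],[0,0,-0.008,0],[0,0,0,0],[0,0,0,0]]'
python3 -m jog '[[0,0,-0.002,0],[0,0,-0.002,0],[0,0,-0.001,0],[0,0,-0.001,0],[0,0,-0.001,0],[0,0,0,0]]'
```

```text
time: 21.55
eef_pos: [530.1, 157.7, 10.7]
eef_rot: [3.14, 0.092, 0.002]
ft_force: [0.1, 0.4, -2.6]
gripper_width: 0.416
grip_force: 40.7
time: 22.15
eef_pos: [529.2, 158.0, 2.4]
eef_rot: [3.14, 0.093, -0.0]
ft_force: [0.2, 0.5, -2.8]
gripper_width: 0.411
grip_force: 40.7
```

```bash
python3 -m jog '[[0,0,-0.001,0],[0,0,-0.001,0],[0,0,0,0],[0,0,0,0]]'
```

```text
time: 22.55
eef_pos: [529.4, 158.0, 1.1]
eef_rot: [3.14, 0.093, 0.0]
ft_force: [-3.2, -1.4, 5.7]
gripper_width: 0.412
grip_force: 41.5
```

Contact. Releasing, lifting and checking.

```bash
python3 -m jog '[[0,0,0,0],[0,0,0,0],[0,0,0,0],[0,0,0,0]]' 0.3
python3 -m jog '[[0,0,0.02,0],[0,0,0.04,0],[0,0,0.05,0],[0,0,0.05,0],[-0.02,0,0.04,0],[-0.03,-0.01,0.03,0],[-0.03,-0.01,0,0],[0,0,0,0]]'
python3 - <<'E'
from h import *
a=snap('scene','s5.png')['image'];cv2.imwrite('pics/s5c.png',cv2.cvtColor(cv2.resize(a[90:330,60:380],(800,600)),cv2.COLOR_RGB2BGR))
E
```

```text
time: 22.95
eef_pos: [529.4, 158.0, 0.5]
eef_rot: [3.14, 0.093, 0.0]
ft_force: [-1.0, 0.3, -0.1]
gripper_width: 0.703
grip_force: 0.0
time: 23.75
eef_pos: [447.5, 137.3, 231.7]
eef_rot: [3.138, 0.093, 0.004]
ft_force: [0.4, 0.2, -0.2]
gripper_width: 0.701
grip_force: 0.0
```

View pics/s5c.png

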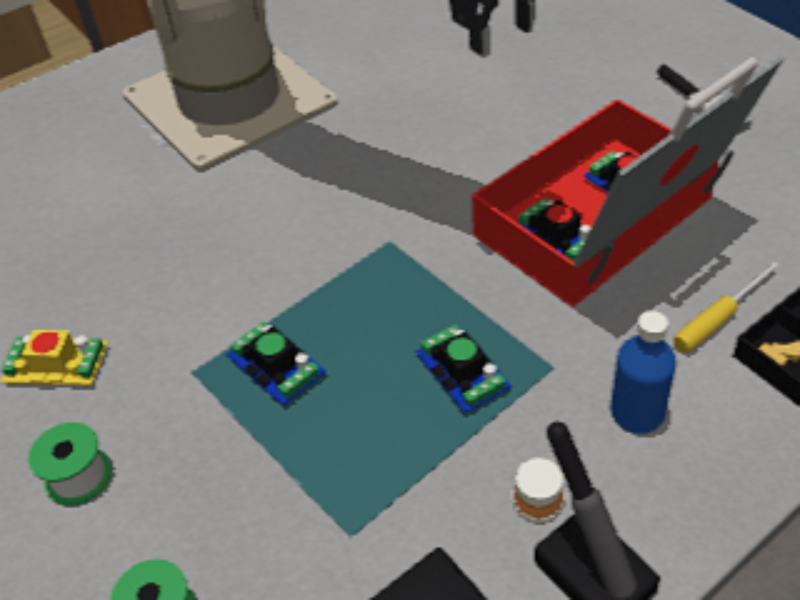

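Both rejects sit flat in the bin with stickers up, at crop (560,215) and (620,160), and the lid is open. The green modules and bystanders are where they were, and the gripper is clear.

```bash
python3 -c "
from station import *
print(close_job())"
```

```text
the job is handed in; nothing more can be done
None
```

The job is handed in after about 24 s: the lid is open on its stop, both red-marked modules lie flat in the bin with stickers up, and the last picture shows the green-marked modules and bystanders in view where they were.

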